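Square a harmonica up in the bench stop

TASK

Push the harmonica along the desk, without gripping or lifting it, until its long side lies flush along the wooden rail and its end is up against the wooden end block that stands at one end of the rail. Leave the tuner, scraper, reed lifter and round tin where they lie, and finish clear of everything.

Things in the scene. Friction and masses are not known exactly. Their poses are not given: they have to be found in the camera images.
- harmonica_center (a point): Centre of the loose harmonica (10 mm above the desk), a chrome and wood block lying flat: 102 mm long along its y, 27 mm deep along its x, 20 mm high, 0.08 to 0.17 kg. The wooden comb, 6 to 14 mm above the desk, is its widest part. The holed side (-x) faces the robot, the plain long side (+x) the rail, 8 to 13 cm off and turned up to 0.35 rad from it.
- rail: Straight dark wooden rail fixed to the desk, 430 mm long along its y, 24 mm thick along its x, 22 mm high. Origin at the centre of its underside. Its -x face, 12 mm from the origin, faces the robot and is the one the harmonica lies against.
- stop: Dark wooden end block fixed to the desk against the rail's front (-x) face, near either the left or the right end of the rail: 46 mm along its x (off the rail), 30 mm along its y (along the rail), 26 mm high, axes parallel to the rail's. Origin at the centre of its underside. The harmonica's end goes against its face towards the rail's middle, 15 mm from the origin.
- tin: Round lidded steel tin, 44 mm in diameter, 24 mm high, loose, in front of the rail near the end away from the block. Origin at the centre of its underside. Leave it alone.
- tuner: Grey plastic electronic tuner lying flat, 105 mm along its x, 62 mm along its y, 18 mm high, loose, to one side. Origin at the centre of its underside. Leave it alone.
- scraper: Reed scraper lying along its x, from -85 mm (rosewood handle, 18 mm thick) to +82 mm (steel blade), loose, to the other side. Origin on the desk under the middle. Leave it alone.
- lifter: Flat brass reed lifter like a small spatula, 5 mm high, lying along its y from -65 mm (stem) to +68 mm (22 mm wide blade), loose, beyond the rail. Origin on the desk under its middle. Leave it alone.
Not all that is in view belongs to the job. Of the things that look like the stop, the largest one is meant.

How it is judged:
By the outcome, as a careful person would: the job done as asked, in the order asked, and still so for the second after the job is handed in, with the robot touching nothing.
It also fails if it takes over 61 s, if anything falls off the work surface, if the arm or the gripper's body presses on something with over 40 N, if the wrist force passes 120 N, or if a joint passes its speed limit or range.

ROBOT

A 6-joint arm with a two-finger parallel gripper is mounted at the origin on the work surface. World frame = base frame: x ahead of the robot, y to its left, z up, the work surface at z = 0. Lengths are in m, angles in rad, forces in N, time in s.
With the tool pointing down it reaches from about 0.35 to 0.925 m from the base axis. Payload 6.4 kg.
Tool frame: the origin (TCP) lies midway between the tips of the shut fingers; the grasp point (between the pads) lies 19 mm behind it; z points along the fingers, y is the direction in which the jaws open and shut (so a half turn about z gives the same grasp; the last joint's range is limited). The gripper opens to 85 mm and grips with 20 to 120 N. Pads are 22 mm wide; open, the fingers measure 114 mm over their backs; the gripper's body (76 mm by 85 mm) begins 54 mm behind the grasp point. The pads swing forward as they close: fully open they stand 13 mm farther back than shut.
Start: joints at [1.139, 0.245, 1.558, -0, 1.339, -0.174], TCP at [0.166, 0.629, 0.231] pointing down, gripper open.
Joint ranges: [-3.13, 3.13], [-1.02, 2.26], [0.13, 2.54], [-0.95, 4.09], [0.21, 2.88], [-2.74, 2.74]. Speed limits (rad/s): [2.57, 2.57, 3.14, 3.14, 3.14, 3.14].

INTERFACE

Orientations are given as a unit quaternion [x, y, z, w].
In Python, from workcell import * gives the robot as it stands.
- The arm moves only by the shell command python3 -m inch 'ROWS'. ROWS is JSON, a list of rows, each a list of 3 entries, a list of its own where there are three numbers: the shift along the tool's x, y, z in m, then the turn, a rotation vector about the tool's x, y, z in rad, then the closure, from 0 (fully open) to 1 (shut). In form: [[[tx, ty, tz], [ax, ay, az], fingers], ...]. A call has 1 to 5 rows; each row is the pose to reach, as a shift and turn from the pose commanded when the call began, along the tool's axes at that moment; what a row does not reach only later rows make up. A row lasts 1/8 s, in which the tool goes at most 62.5 mm and 10.7 degrees, less where a joint would pass 70% of its speed; a pose out of reach is approached as far as the arm can. A call with a gripper value outside its range is refused whole. The fingers move at their own pace and stop on an object; the grip force is fixed at half the most. Time passes only in rows, so rows that repeat a pose let the fingers close. It gives the time, the measured TCP pose, the force and the opening at its end, in the units of the state.
- get_obs(): the state, without advancing time (a new reading comes with each control period).
- grab_frame(name): name is "scene" or "top"; returns a dict with "image" (480x640x3 uint8, blue, green, red), "z_map" (480x640 float32, m along the optical axis (not along the pixel's ray), 0 where there is no reading), "fx", "fy", "cx", "cy" (pixels), "D" ([k1, k2, p1, p2, k3] as OpenCV has them; the pictures are not rectified), "world_to_cam" (4x4, takes a point from world to camera coordinates). Camera axes: x right, y down, z forward; pixel columns grow to the right and rows downward; lengths in m; the calibration is good to about 2 mm. A picture is of the moment at which its call begins.
- sign_off(): hands the job in, once; it reports no verdict.
Trained networks look in the newest picture that a camera, given by its name, has taken for a name from the list of things; names that differ only in an ending like _2 or _b are one class to them, and where a whole thing is asked for, a point or a joint stands for the part that bears it (a point fixed in the world has none). Each returns a list of dicts, best first, with "conf" (0 to 1); they miss things now and then, are a little off and sometimes report something else, mostly with a low value. They report only what shows in the picture. A call takes as long as a camera call. They do not tell look-alikes from the thing itself.
- regions_of(query, camera): "mask" (480x640 bool, what is visible of it) and "pixel" ([column, row] in pixels, amid what is visible of it).
The state is a dict: "t": time; "joint_pos": joint angles; "joint_velocities": joint speeds; "tau": joint torques, N m; "position": TCP position; "tcp_rot": TCP orientation; "force": force on the tool from outside, world axes, zero at the start; "moment": the same for the moment, N m; "width": finger opening in m.
Only numpy, scipy, OpenCV 4.12 (cv2) and the standard library are available. Lean on these libraries where they do the work, as an engineer would, in place of code of your own. Each camera call takes 0.05 s, during which the arm holds its last target. There are 200 camera calls.

## Working session

There is one attempt and no reset: what is moved stays moved. The work goes in short steps, Python scripts to look and compute and a shell command to move; the robot and the scene stay as the last step left them, time stands still between calls to the robot, and variables do not carry over. Pictures are saved under pics/ and viewed, about 8 in all and at most 12, crops included, and the job is handed in when it is done.

```bash
mkdir -p pics; ls
cat > h.py <<'E'
from workcell import *
import numpy as np, cv2
from scipy.spatial.transform import Rotation as R
def K(f): return np.array([[f['fx'],0,f['cx']],[0,f['fy'],f['cy']],[0,0,1.]])
def world(f,mask):
    v,u=np.nonzero(mask&(f['z_map']>0)); z=f['z_map'][v,u]
    p=cv2.undistortPoints(np.stack([u,v],1).astype(float)[:,None],K(f),np.array(f['D']))[:,0]
    c=np.c_[p*z[:,None],z]; T=np.linalg.inv(f['world_to_cam']); return c@T[:3,:3].T+T[:3,3]
def rect(P):
    (c,s,a)=cv2.minAreaRect(P[:,:2].astype(np.float32)*1000); return np.round(c,1),np.round(s,1),round(a,1)
E
python3 - <<'E'
from h import *
for n in ("top","scene"):
    f=grab_frame(n); cv2.imwrite(f"pics/{n}0.png",f['image'])
    for q in ["harmonica_center","rail","stop","tin","tuner","scraper","lifter"]:
        for r in regions_of(q,n)[:4]:
            P=world(f,r['mask'])
            if len(P)<10: continue
            zt=np.percentile(P[:,2],90); Q=P[P[:,2]>zt-.008]
            print(n,q,round(r['conf'],2),np.round(r['pixel']),len(P),'z',np.round(zt,3),*rect(Q))
o=get_obs();print(o['t'],o['position'],o['tcp_rot'],o['width'],o['force'])
E
```

```text
pics
top harmonica_center 0.72 [267. 195.] 380 z 0.026 [652.2 125.8] [42.8 40.8] 0.9
top harmonica_center 0.57 [330. 251.] 670 z 0.022 [539.1  -7.4] [100.   26.6] 75.4
top rail 0.75 [341. 195.] 2894 z 0.024 [654.9 -32.2] [427.2  28.7] 78.9
top rail 0.33 [266. 195.] 423 z 0.026 [652.1 126.1] [42.7 41.3] 6.8
top stop 0.83 [422. 229.] 425 z 0.028 [ 586.1 -191.3] [30.3 47.2] 78.3
top stop 0.72 [425. 268.] 218 z 0.02 [ 508.5 -198.8] [31.4 21.1] 2.6
top stop 0.69 [332. 250.] 731 z 0.022 [539.  -8.] [101.1  26.6] 75.5
top stop 0.66 [465. 250.] 218 z 0.02 [ 548.5 -273.5] [30.8 20.8] 4.4
top tin 0.89 [268. 196.] 385 z 0.026 [651.6 125.2] [41.6 41.2] 38.0
top tuner 0.64 [517. 299.] 1895 z 0.02 [ 452.6 -380.4] [105.7  62.7] 7.4
top scraper 0.95 [124. 301.] 688 z 0.018 [450.9 397.1] [165.   18.3] 0.2
top scraper 0.17 [332. 174.] 440 z 0.007 [705.8 -33.9] [130.8  23.2] 78.9
top lifter 0.95 [332. 174.] 395 z 0.007 [705.6 -32.6] [128.5  20.5] 79.8
scene harmonica_center 0.65 [307. 239.] 521 z 0.023 [541.1 -11.9] [100.3  29.2] 73.4
scene rail 0.58 [334. 276.] 2760 z 0.024 [654.9 -32.2] [433.7  30. ] 78.4
scene stop 0.8 [232. 319.] 224 z 0.019 [ 549.5 -275.6] [31.7 23.3] 5.3
scene stop 0.62 [371. 273.] 351 z 0.007 [707.6 -33.3] [134.9  24. ] 79.9
scene stop 0.46 [238. 285.] 214 z 0.02 [ 508.5 -199.1] [34.5 23.6] 0.6
scene tin 0.53 [380. 226.] 319 z 0.027 [659.8 120.9] [46.6 61. ] 52.0
scene tuner 0.96 [156. 331.] 1677 z 0.02 [ 453.5 -380.6] [108.4  63. ] 7.8
scene scraper 0.69 [359. 139.] 300 z 0.018 [453.6 394.2] [ 19.9 169.6] 89.3
scene lifter 0.92 [372. 274.] 363 z 0.007 [705.5 -32.9] [134.9  26. ] 78.7
scene lifter 0.55 [157. 332.] 1724 z 0.02 [ 453.3 -380.6] [108.7  63.1] 7.8
0.8 [0.1657351  0.62854401 0.23133733] [1.28546596e-01 9.91703470e-01 2.41888641e-05 1.89727901e-05] 0.085641037916245 [-0.77783874  0.33834331  0.29261124]
```

```bash
python3 -c "
import cv2;i=cv2.imread('pics/top0.png');cv2.imwrite('pics/a.png',cv2.resize(i[140:340,90:590],None,fx=1.6,fy=1.6,interpolation=3))"
```

```text
(no output)
```

View pics/a.png

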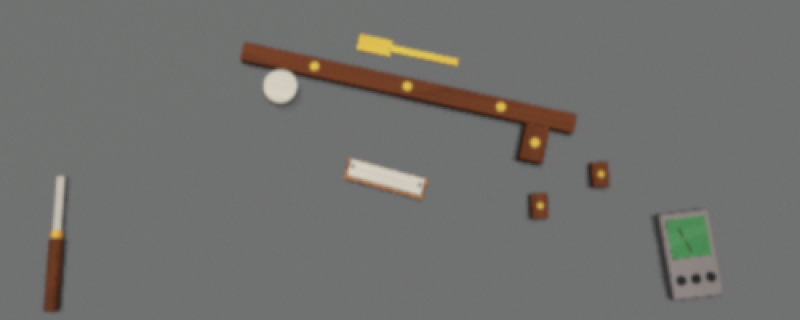

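Candidates for the stop in the top image are (422,229), (425,268) and (465,250). The one at (422,229) is the largest at 47×30 mm. It is attached to the rail's front near its right end, and the enlarged crop at (533,142) confirms this. The other two are small, loose look-alikes. The harmonica is at (330,251), and the tin (268,196) is at the far end.

```bash
cat >> h.py <<'E'
C=np.array([654.9,-32.2])/1000; A=np.deg2rad(78.9)
D=np.array([np.cos(A),np.sin(A)]); N=np.array([D[1],-D[0]])
def nd(p): q=np.array(p)-C; return np.round(np.array([q@N,q@D])*1000,1)
def go(n,d,z):  # rail coords, mm -> shift in tool axes, turn
    o=get_obs(); r=R.from_quat(o['tcp_rot']); t=np.r_[C+(n*N+d*D)/1000,z/1000]
    G=R.from_matrix(np.c_[np.r_[-N,0],np.r_[D,0],[0,0,-1]])
    print('nd',nd(o['position'][:2]),'go',np.round(r.inv().apply(t-o['position']),4),np.round((r.inv()*G).as_rotvec(),4),t, o['t'])
def state(n):
    f=grab_frame(n)
    for q in ["harmonica_center","stop","rail","tin","tuner","scraper","lifter"]:
        for r in regions_of(q,n)[:2]:
            P=world(f,r['mask'])
            if len(P)<10: continue
            zt=np.percentile(P[:,2],90); c,s,a=rect(P[P[:,2]>zt-.008])
            print(n,q,round(r['conf'],2),'nd',nd(c/1000),c,s,a)
    return f
E
python3 -c "
from h import *
go(-165,2,120)"
```

```text
nd [-607.2  554.2] go [-0.4767 -0.5228  0.1113] [ 0.0001  0.     -0.0641] [0.49337175 0.00152871 0.12      ] 0.8
```

```bash
python3 -m inch '[[[-0.03,-0.033,0],[0,0,-0.02],0.45],[[-0.065,-0.072,0],[0,0,-0.04],0.45],[[-0.10,-0.11,0],[0,0,-0.064],0.45],[[-0.14,-0.154,0],[0,0,-0.064],0.45],[[-0.18,-0.198,0],[0,0,-0.064],0.45]]'; python3 -c "
from h import *
go(-165,2,120)"
```

```text
t: 1.42
position: [0.2899, 0.3897, 0.2315]
tcp_rot: [0.096, 0.995, 0.0, 0.0]
force: [1.2, -0.1, 0.6]
width: 0.0471
nd [-439.4  343.7] go [-0.2741 -0.342   0.1115] [0.0006 0.0007 0.0007] [0.49337175 0.00152871 0.12      ] 1.425
```

```bash
python3 -m inch '[[[-0.035,-0.044,0],[0,0,0],0.45],[[-0.07,-0.088,0],[0,0,0],0.45],[[-0.105,-0.132,0],[0,0,0],0.45],[[-0.14,-0.176,0.02],[0,0,0],0.45],[[-0.175,-0.22,0.05],[0,0,0],0.45]]';python3 -m inch '[[[-0.03,-0.04,0.01],[0,0,0],0.45],[[-0.06,-0.08,0.03],[0,0,0],0.45],[[-0.085,-0.11,0.06],[0,0,0],0.45],[[-0.085,-0.11,0.06],[0,0,0],0.45],[[-0.085,-0.11,0.06],[0,0,0],0.45]]'; python3 -c "
from h import *
go(-165,2,5)"
```

```text
t: 2.05
position: [0.4198, 0.1409, 0.1828]
tcp_rot: [0.097, 0.995, 0.0, 0.002]
force: [0.5, 0.6, -0.3]
width: 0.0469
t: 2.68
position: [0.4804, 0.0185, 0.1222]
tcp_rot: [0.097, 0.995, 0.0, 0.0]
force: [-0.7, -0.4, -0.1]
width: 0.0473
nd [-181.    16.1] go [-0.016  -0.0142  0.1172] [ 0.0002  0.0001 -0.0002] [0.49337175 0.00152871 0.005     ] 2.675
```

```bash
python3 -m inch '[[[-0.008,-0.007,0.05],[0,0,0],0.45],[[-0.016,-0.014,0.095],[0,0,0],0.45],[[-0.016,-0.014,0.11],[0,0,0],0.45],[[-0.016,-0.014,0.119],[0,0,0],0.45],[[-0.016,-0.014,0.119],[0,0,0],0.45]]'
python3 - <<'E'
from h import *
f=state("scene")
i=f['image']; cv2.imwrite('pics/b.png',cv2.resize(i[140:340,160:440],None,fx=2.8,fy=2.8,interpolation=3))
go(-165,2,5)
E
```

```text
t: 3.3
position: [0.494, 0.0018, 0.0038]
tcp_rot: [0.096, 0.995, -0.0, 0.001]
force: [0.8, 0.3, -0.1]
width: 0.047
scene stop 0.58 nd [ -56.8 -257.8] [ 549.5 -274.2] [32.2 23.3] 1.1
scene stop 0.55 nd [ -36.6 -169.8] [ 586.3 -191.8] [34.1 51. ] 70.0
scene rail 0.97 nd [ 0.3 -0.4] [655.1 -32.6] [433.2  29.5] 78.6
scene rail 0.4 nd [50.7  8.5] [706.3 -33.6] [136.3  26.8] 80.7
scene tin 0.83 nd [-32.  155.1] [653.4 126.2] [43.7 46.3] 46.9
scene tuner 0.65 nd [-280.4  379.5] [452.8 394.2] [165.9  20.4] 1.1
scene tuner 0.55 nd [-130.3 -381. ] [ 453.7 -381. ] [108.   63.7] 7.5
scene scraper 0.84 nd [-279.7  379.6] [453.5 394.1] [167.4  20.8] 0.7
scene lifter 0.83 nd [51.6  7.8] [707.  -34.5] [134.8  25. ] 80.5
nd [-164.7    1.9] go [ 0.0003  0.0001 -0.0017] [-0.      0.0009 -0.0001] [0.49337175 0.00152871 0.005     ] 3.7
```

View pics/b.png

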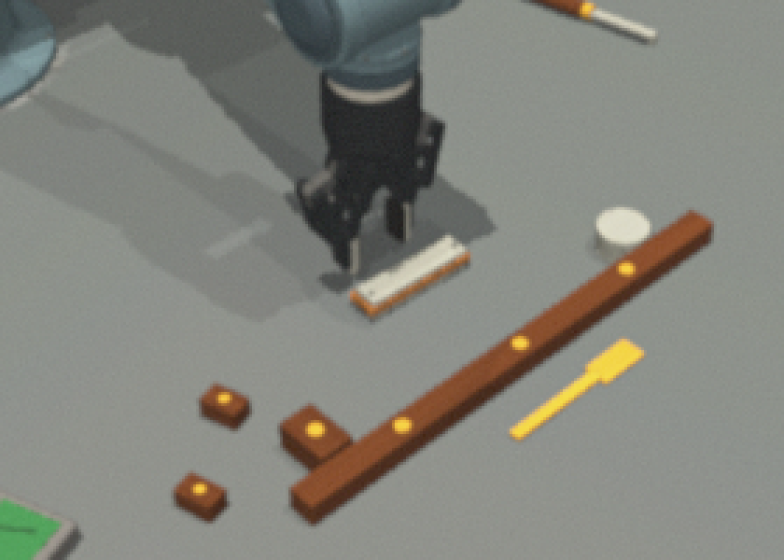

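The fingers are low behind the harmonica (crop (350,265) and (405,235)), so I'll push it square towards the rail.

```bash
python3 -m inch '[[[-0.008,0,0],[0,0,0],0.45],[[-0.015,0,0],[0,0,0],0.45],[[-0.021,0,0],[0,0,0],0.45],[[-0.026,0,0],[0,0,0],0.45],[[-0.031,0,0],[0,0,0],0.45]]'
python3 -m inch '[[[-0.006,0,0],[0,0,0],0.45],[[-0.012,0,0],[0,0,0],0.45],[[-0.018,0,0],[0,0,0],0.45],[[-0.024,0,0],[0,0,0],0.45],[[-0.030,0,0],[0,0,0],0.45]]'
python3 -m inch '[[[-0.006,0,0],[0,0,0],0.45],[[-0.012,0,0],[0,0,0],0.45],[[-0.018,0,0],[0,0,0],0.45],[[-0.024,0,0],[0,0,0],0.45],[[-0.030,0,0],[0,0,0],0.45]]'
python3 - <<'E'
from h import *
f=state("scene")
go(-52,2,5)
E
```

```text
t: 4.32
position: [0.5238, -0.0045, 0.0027]
tcp_rot: [0.097, 0.995, 0.0, -0.0]
force: [-1.4, 0.6, 0.6]
width: 0.0472
t: 4.95
position: [0.5536, -0.0104, 0.0028]
tcp_rot: [0.097, 0.995, 0.0, 0.0]
force: [-0.6, 1.0, -0.2]
width: 0.0467
t: 5.58
position: [0.5831, -0.0162, 0.0029]
tcp_rot: [0.097, 0.995, -0.0, 0.0]
force: [0.3, 0.3, 0.1]
width: 0.0466
scene harmonica_center 0.92 nd [-47.8   0.7] [608.1 -22.3] [99.5 31.5] 78.0
scene stop 0.79 nd [ -34.6 -169.8] [ 588.2 -192.2] [31.9 49.8] 79.0
scene stop 0.75 nd [ -57.3 -258.4] [ 548.9 -274.7] [32.9 23.4] 1.4
scene rail 0.91 nd [ 0.5 -0.1] [655.4 -32.4] [432.5  30.3] 78.3
scene tin 0.59 nd [-32.6 155. ] [652.8 126.2] [41.2 47.1] 32.0
scene tuner 0.57 nd [-129.5 -380.5] [ 454.6 -380.7] [106.8  64.3] 8.2
scene scraper 0.62 nd [-247.9  387.5] [486.2 395.8] [103.3  18.5] 3.3
scene lifter 0.91 nd [53.4  8.8] [709.  -33.8] [135.4  27.6] 83.1
nd [-74.    1.9] go [-0.022   0.0001 -0.0021] [-0.      0.0001 -0.    ] [ 0.60425783 -0.02022627  0.005     ] 5.975
```

```bash
python3 -m inch '[[[-0.004,0,0],[0,0,0],0.45],[[-0.008,0,0],[0,0,0],0.45],[[-0.012,0,0],[0,0,0],0.45],[[-0.015,0,0],[0,0,0],0.45],[[-0.018,0,0],[0,0,0],0.45]]'
python3 -m inch '[[[-0.0015,0,0],[0,0,0],0.45],[[-0.003,0,0],[0,0,0],0.45]]'
python3 -m inch '[[[-0.001,0,0],[0,0,0],0.45],[[-0.002,0,0],[0,0,0],0.45]]'
python3 -c "
from h import *
go(-50,2,5)"
```

```text
t: 6.6
position: [0.6005, -0.0196, 0.0028]
tcp_rot: [0.097, 0.995, 0.0, -0.0]
force: [-0.7, 0.5, -0.2]
width: 0.0469
t: 6.85
position: [0.6033, -0.0201, 0.0028]
tcp_rot: [0.097, 0.995, 0.0, -0.0]
force: [-0.4, -0.6, -0.2]
width: 0.0468
t: 7.1
position: [0.6045, -0.0203, 0.0027]
tcp_rot: [0.097, 0.995, 0.0, -0.001]
force: [-4.4, 0.7, 3.1]
width: 0.0469
nd [-51.7   1.9] go [-0.0017  0.0001 -0.0023] [ 0.     -0.0021 -0.0002] [ 0.60622041 -0.02061132  0.005     ] 7.1
```

```bash
python3 -m inch '[[[-0.001,0,0],[0,0,0],0.45],[[-0.001,0,0],[0,0,0],0.45]]'
python3 - <<'E'
from h import *
f=state("scene")
go(-90,-10,5)
i=f['image']; cv2.imwrite('pics/c.png',cv2.resize(i[180:340,200:440],None,fx=3.3,fy=3.3,interpolation=3))
E
```

```text
t: 7.35
position: [0.6047, -0.0203, 0.0026]
tcp_rot: [0.097, 0.995, 0.0, -0.002]
force: [-6.8, 2.5, 4.6]
width: 0.0474
scene harmonica_center 0.96 nd [-23.6  -3. ] [631.2 -30.6] [106.8  30.7] 78.4
scene stop 0.68 nd [ -36.7 -169.5] [ 586.2 -191.5] [31. 48.] 77.2
scene stop 0.6 nd [ -58.  -259.1] [ 548.1 -275.3] [23.2 34.4] 87.3
scene rail 0.92 nd [ 0.7 -1. ] [655.4 -33.3] [433.5  31.5] 78.6
scene tin 0.83 nd [-33.6 156.4] [652.  127.7] [40.8 50.4] 32.6
scene tuner 0.74 nd [-130.3 -381.1] [ 453.7 -381.1] [107.4  63.6] 9.9
scene scraper 0.4 nd [-234.5  391.2] [500.1 396.8] [73.6 15.4] 0.6
scene lifter 0.74 nd [50.9  8.5] [706.5 -33.7] [134.4  23.6] 80.2
nd [-51.5   2. ] go [ 0.0385 -0.012  -0.0022] [ 0.0001 -0.0041 -0.0003] [ 0.56465844 -0.02468595  0.005     ] 7.75
```

View pics/c.png

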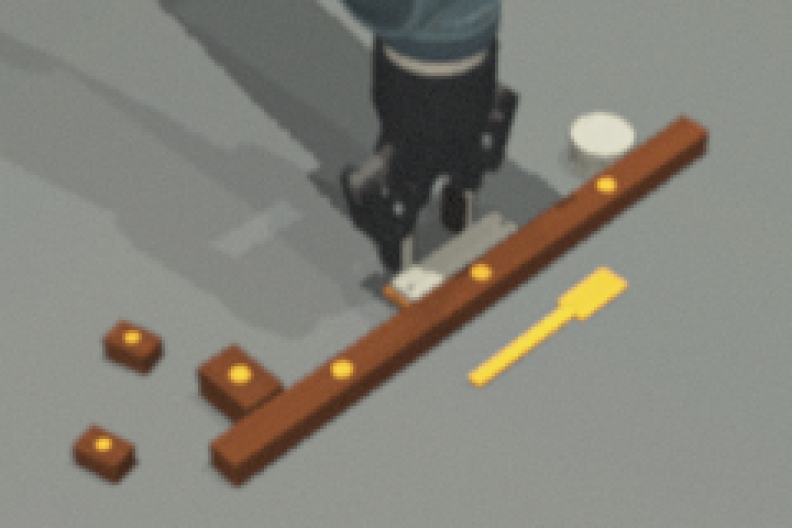

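Flush along the rail: the harmonica is at crop (450,255). Next I'll retreat, lift, shut the fingers and move to its left end.

```bash
python3 -m inch '[[[0.012,0,0],[0,0,0],0.45],[[0.03,0,0],[0,0,0],0.45],[[0.03,0,-0.04],[0,0,0],0.45],[[0.03,0,-0.075],[0,0,0],0.8],[[0.03,0.03,-0.085],[0,0,0],1]]'
python3 -m inch '[[[0,0.03,0],[0,0,0],1],[[-0.03,0.045,0],[0,0,0],1],[[-0.05,0.045,0],[0,0,0],1],[[-0.05,0.045,0],[0,0,0],1]]'
python3 - <<'E'
from h import *
f=state("top")
go(-28,77,6)
E
```

```text
t: 8.38
position: [0.5845, 0.0133, 0.0912]
tcp_rot: [0.098, 0.995, -0.0, 0.003]
force: [0.7, 0.5, -0.7]
width: 0.0112
t: 8.88
position: [0.6412, 0.0489, 0.0882]
tcp_rot: [0.097, 0.995, -0.0, 0.001]
force: [-0.3, -0.7, 0.3]
width: 0.0
top harmonica_center 0.57 nd [-25.2 -10.9] [628.1 -38.1] [75.1 28.1] 79.5
top stop 0.65 nd [ -37.5 -169.1] [ 585.6 -190.9] [30.5 46.4] 77.8
top stop 0.47 nd [ -58.  -257.2] [ 548.5 -273.4] [30.3 21.2] 2.5
top rail 0.84 nd [ -2.  -94.2] [ 634.8 -124.3] [241.4  27.4] 78.2
top tuner 0.96 nd [-131.3 -380.1] [ 452.9 -379.9] [106.3  62.6] 7.7
top scraper 0.65 nd [-283.   382.3] [450.8 397.4] [165.1  18. ] 0.6
top lifter 0.66 nd [ 50.  -15.6] [701.  -57.1] [82.6  9.7] 77.8
nd [-30.4  76.8] go [-0.0024  0.0002  0.0819] [-0.     -0.0002 -0.0002] [0.642248   0.04875015 0.006     ] 9.275
```

```bash
python3 -m inch '[[[-0.0015,0,0.03],[0,0,0],1],[[-0.0015,0,0.055],[0,0,0],1],[[-0.0015,0,0.072],[0,0,0],1],[[-0.0015,0,0.082],[0,0,0],1],[[-0.0015,0,0.082],[0,0,0],1]]'
python3 - <<'E'
from h import *
f=grab_frame("scene"); go(-28,-37,6)
i=f['image']; cv2.imwrite('pics/d.png',cv2.resize(i[180:340,200:440],None,fx=3.3,fy=3.3,interpolation=3))
E
```

```text
t: 9.9
position: [0.6415, 0.0488, 0.0054]
tcp_rot: [0.097, 0.995, 0.0, -0.0]
force: [-0.0, -0.2, 0.3]
width: -0.0003
nd [-28.1  76.9] go [-1.000e-04 -1.139e-01  2.000e-04] [ 0.0001  0.0006 -0.    ] [ 0.62030049 -0.06311721  0.006     ] 9.95
```

View pics/d.png

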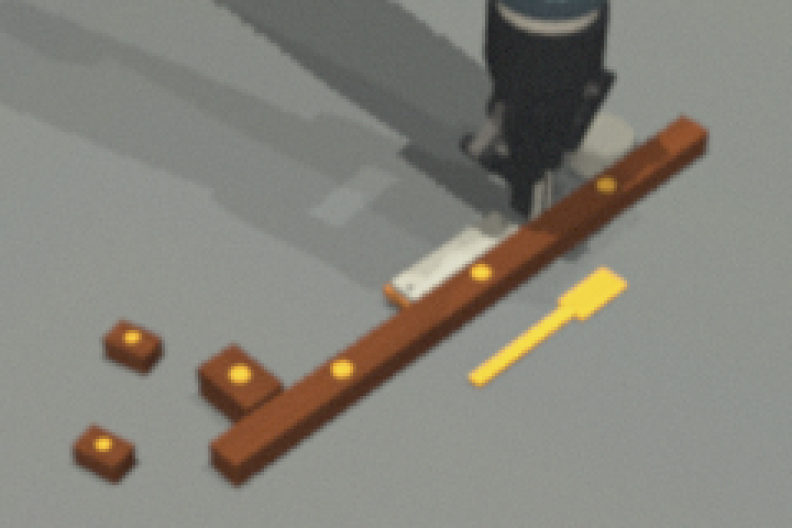

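The shut fingers stand at the harmonica's left end (crop (530,210)), clear of the tin at (605,140). I'll push along the rail.

```bash
python3 -m inch '[[[0,-0.006,0],[0,0,0],1],[[0,-0.012,0],[0,0,0],1],[[0,-0.018,0],[0,0,0],1],[[0,-0.024,0],[0,0,0],1],[[0,-0.03,0],[0,0,0],1]]'
python3 -m inch '[[[0,-0.006,0],[0,0,0],1],[[0,-0.012,0],[0,0,0],1],[[0,-0.018,0],[0,0,0],1],[[0,-0.024,0],[0,0,0],1],[[0,-0.03,0],[0,0,0],1]]'
python3 -m inch '[[[0,-0.006,0],[0,0,0],1],[[0,-0.012,0],[0,0,0],1],[[0,-0.018,0],[0,0,0],1],[[0,-0.024,0],[0,0,0],1],[[0,-0.03,0],[0,0,0],1]]'
python3 - <<'E'
from h import *
f=state("scene"); go(-28,-37,6)
i=f['image']; cv2.imwrite('pics/e.png',cv2.resize(i[180:340,200:440],None,fx=3.3,fy=3.3,interpolation=3))
E
```

```text
t: 10.58
position: [0.6365, 0.0191, 0.0065]
tcp_rot: [0.097, 0.995, 0.0, 0.001]
force: [-0.0, 3.3, 2.7]
width: -0.0001
t: 11.2
position: [0.6306, -0.0103, 0.0064]
tcp_rot: [0.097, 0.995, 0.0, 0.001]
force: [1.1, 4.3, 5.8]
width: 0.0002
t: 11.82
position: [0.6247, -0.0395, 0.0064]
tcp_rot: [0.097, 0.995, 0.0, 0.0]
force: [1.0, 5.8, 6.2]
width: 0.0004
scene harmonica_center 0.71 nd [-23.9 -76.8] [ 616.7 -103. ] [99.  26.8] 80.1
scene stop 0.94 nd [ -37.2 -169.2] [ 585.8 -191.1] [32.4 48.3] 78.0
scene stop 0.72 nd [-112.6 -191.6] [ 507.5 -198.5] [33.6 24.9] 9.3
scene rail 0.57 nd [ 0.7 -0.7] [655.5 -33. ] [432.5  28.3] 78.3
scene rail 0.22 nd [52.3 10.8] [708.3 -31.7] [132.3  23.9] 82.1
scene tin 0.58 nd [-32.8 154. ] [652.4 125.2] [38.6 45.4] 28.6
scene tuner 0.92 nd [-130.1 -381.1] [ 453.9 -381.1] [109.4  63.2] 8.9
scene scraper 0.48 nd [52. 10.] [707.9 -32.4] [133.8  23.4] 82.1
scene lifter 0.84 nd [51.   9.1] [706.7 -33.1] [135.5  23.6] 81.0
nd [-28.2 -13.4] go [-0.0002 -0.0236  0.0003] [-0.0003  0.0004  0.    ] [ 0.62030049 -0.06311721  0.006     ] 12.225
```

View pics/e.png

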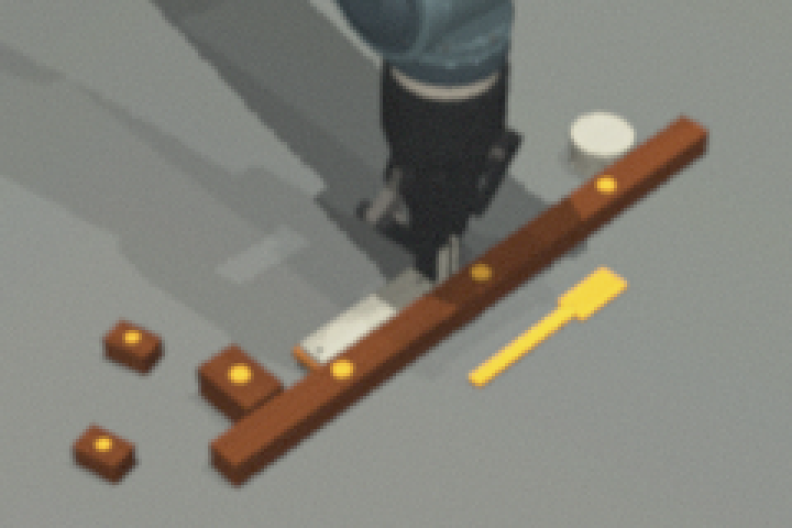

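```bash
python3 -m inch '[[[0,-0.005,0],[0,0,0],1],[[0,-0.01,0],[0,0,0],1],[[0,-0.015,0],[0,0,0],1],[[0,-0.018,0],[0,0,0],1],[[0,-0.021,0],[0,0,0],1]]'
python3 -m inch '[[[0,-0.0015,0],[0,0,0],1],[[0,-0.003,0],[0,0,0],1]]'
python3 -m inch '[[[0,-0.001,0],[0,0,0],1],[[0,-0.002,0],[0,0,0],1]]'
python3 -c "
from h import *
go(-28,-37,6)"
```

```text
t: 12.85
position: [0.6205, -0.0601, 0.0062]
tcp_rot: [0.097, 0.995, 0.0, 0.0]
force: [0.0, 4.5, 5.8]
width: -0.0001
t: 13.1
position: [0.6199, -0.0629, 0.0062]
tcp_rot: [0.097, 0.995, 0.0, 0.0]
force: [0.5, 5.1, 6.5]
width: 0.0003
t: 13.35
position: [0.6195, -0.0648, 0.0062]
tcp_rot: [0.097, 0.995, 0.0, -0.0]
force: [-0.3, 5.4, 6.4]
width: 0.0002
nd [-28.5 -38.8] go [-0.0005  0.0018  0.0002] [ 0.0008 -0.0001 -0.0001] [ 0.62030049 -0.06311721  0.006     ] 13.35
```

```bash
python3 -m inch '[[[0,-0.001,0],[0,0,0],1],[[0,-0.002,0],[0,0,0],1]]'
python3 -m inch '[[[0,-0.001,0],[0,0,0],1],[[0,-0.001,0],[0,0,0],1]]'
python3 - <<'E'
from h import *
f=grab_frame("scene"); go(-28,-37,6)
i=f['image']; cv2.imwrite('pics/f.png',cv2.resize(i[240:330,230:350],None,fx=6,fy=6,interpolation=3))
E
```

```text
t: 13.6
position: [0.6191, -0.0668, 0.0062]
tcp_rot: [0.097, 0.995, 0.0, -0.0]
force: [0.4, 5.0, 6.3]
width: -0.0001
t: 13.85
position: [0.6189, -0.0675, 0.0062]
tcp_rot: [0.097, 0.995, 0.001, -0.0]
force: [0.1, 5.7, 5.4]
width: -0.0002
nd [-28.5 -41.6] go [-0.0005  0.0046  0.0002] [ 0.0012 -0.0002 -0.0003] [ 0.62030049 -0.06311721  0.006     ] 13.9
```

View pics/f.png

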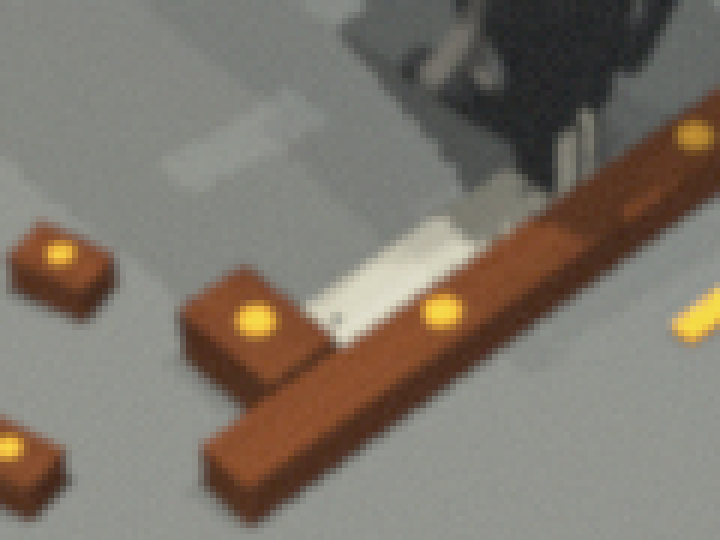

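```bash
python3 -m inch '[[[0,-0.001,0],[0,0,0],1],[[0,-0.002,0],[0,0,0],1]]'
python3 -m inch '[[[0,-0.001,0],[0,0,0],1],[[0,-0.001,0],[0,0,0],1]]'
python3 - <<'E'
from h import *
f=state("scene");go(-28,-45,6)
E
```

```text
t: 14.15
position: [0.6188, -0.0679, 0.0063]
tcp_rot: [0.097, 0.995, 0.002, 0.0]
force: [2.8, 14.6, 5.5]
width: 0.0003
t: 14.4
position: [0.6188, -0.068, 0.0063]
tcp_rot: [0.097, 0.995, 0.003, 0.0]
force: [3.3, 14.8, 6.3]
width: -0.0001
scene harmonica_center 0.58 nd [ -24.3 -105.3] [ 610.8 -130.9] [91.6 22.9] 77.5
scene stop 0.67 nd [ -56.8 -258.4] [ 549.4 -274.8] [33.7 21.8] 0.8
scene stop 0.63 nd [-111.6 -191.8] [ 508.5 -198.9] [33.5 23.3] 4.0
scene rail 0.6 nd [-0.6 -1.1] [654.1 -33.2] [432.4  31.1] 78.3
scene tin 0.49 nd [-27.  150.8] [657.4 121. ] [41.  64.1] 39.2
scene tuner 0.98 nd [-129.4 -380.6] [ 454.6 -380.8] [107.2  64. ] 7.5
scene tuner 0.74 nd [-31.2 155.5] [654.2 126.4] [45.9 50. ] 76.2
scene scraper 0.51 nd [-269.8  382. ] [463.7 394.6] [142.7  22.4] 2.0
scene lifter 0.63 nd [53.5  9.9] [709.3 -32.8] [127.2  23. ] 82.2
nd [-28.5 -42.1] go [-0.0005 -0.0029  0.0003] [ 0.0053  0.0002 -0.0008] [ 0.61876032 -0.07096755  0.006     ] 14.8
```

Force rose to 15 N with no further motion, so the end is seated on the block. I'll back off and check flushness.

```bash
python3 -m inch '[[[0,0.003,0],[0,0,0],1],[[0,0.008,0],[0,0,0],1],[[0,0.025,0],[0,0,0],1],[[0,0.025,-0.04],[0,0,0],1],[[0,0.025,-0.09],[0,0,0],1]]'
python3 -m inch '[[[0.04,0,-0.02],[0,0,0],0.7],[[0.09,0,-0.03],[0,0,0],0.45],[[0.14,0,-0.03],[0,0,0],0.45],[[0.19,0,-0.03],[0,0,0],0.45],[[0.19,0,-0.03],[0,0,0],0.45]]'
python3 - <<'E'
from h import *
f=state("top"); go(-70,-103,6)
a=cv2.resize(f['image'][180:255,320:450],None,fx=6,fy=6,interpolation=3)
cv2.imwrite('pics/g.png',a)
E
```

```text
t: 15.42
position: [0.6215, -0.0455, 0.0947]
tcp_rot: [0.096, 0.995, 0.0, -0.002]
force: [0.3, -0.6, 0.3]
width: 0.0003
t: 16.05
position: [0.4326, -0.0083, 0.1239]
tcp_rot: [0.096, 0.995, 0.0, -0.002]
force: [0.0, -0.3, 0.2]
width: 0.0471
top harmonica_center 0.83 nd [ -26.2 -103.6] [ 609.2 -128.8] [100.4  27.9] 78.0
top stop 0.65 nd [ -37.4 -169.1] [ 585.7 -190.9] [29.7 47.4] 78.2
top stop 0.6 nd [ -58.1 -257.3] [ 548.4 -273.5] [30.2 20.7] 2.5
top rail 0.74 nd [-0.8 -0.9] [653.9 -32.9] [428.3  26.6] 78.3
top tin 0.73 nd [-32.8 154.8] [652.5 126. ] [43.7 40.8] 3.1
top tin 0.5 nd [-131.4 -380. ] [ 452.8 -379.8] [106.3  62.6] 7.7
top tuner 0.69 nd [ -37.4 -169.4] [ 585.6 -191.2] [30.4 47.4] 78.2
top tuner 0.58 nd [-131.2 -380. ] [ 453.  -379.8] [106.1  62.3] 8.3
top scraper 0.74 nd [-282.9  381.8] [450.8 396.9] [160.9  17.1] 0.3
top lifter 0.88 nd [48.   9.1] [703.8 -32.5] [127.8  20.2] 77.0
nd [-217.7  -20.2] go [-0.1477 -0.0828  0.12  ] [-0.0001  0.0001 -0.0002] [ 0.56637975 -0.11979661  0.006     ] 16.45
```

View pics/g.png

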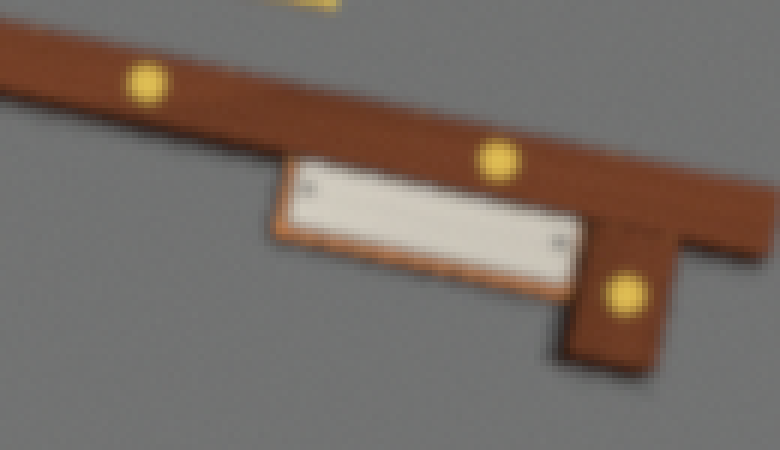

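The harmonica looks flush on the rail with its end on the block (crop (285–580,155–300)). I'll give it one gentle square nudge towards the rail to make certain.

```bash
python3 -m inch '[[[-0.04,-0.025,0],[0,0,0],0.45],[[-0.09,-0.05,0],[0,0,0],0.45],[[-0.13,-0.075,0.04],[0,0,0.008],0.45],[[-0.14,-0.075,0.09],[0,0,0.008],0.45],[[-0.14,-0.075,0.122],[0,0,0.008],0.45]]'
python3 -m inch '[[[-0.006,0,0],[0,0,0],0.45],[[-0.012,0,0],[0,0,0],0.45],[[-0.018,0,0],[0,0,0],0.45],[[-0.0225,0,0],[0,0,0],0.45],[[-0.0225,0,0],[0,0,0],0.45]]'
python3 -c "
from h import *
go(-51.5,-95,3)"
```

```text
t: 17.08
position: [0.5595, -0.1109, 0.001]
tcp_rot: [0.101, 0.995, 0.0, -0.001]
force: [0.3, 0.1, -1.1]
width: 0.047
t: 17.7
position: [0.5823, -0.1151, 0.0046]
tcp_rot: [0.101, 0.995, -0.0, 0.001]
force: [0.3, 0.2, 0.1]
width: 0.0476
nd [-55.3 -95.3] go [-0.0038  0.0003  0.0016] [-0.0002  0.0012 -0.0079] [ 0.58607384 -0.11550792  0.003     ] 17.7
```

```bash
python3 -m inch '[[[-0.0015,0,0.001],[0,0,0],0.45],[[-0.003,0,0.001],[0,0,0],0.45]]'
python3 -m inch '[[[-0.001,0,0],[0,0,0],0.45],[[-0.002,0,0],[0,0,0],0.45]]'
python3 -m inch '[[[-0.001,0,0],[0,0,0],0.45],[[-0.0015,0,0],[0,0,0],0.45]]'
python3 -c "
from h import *
go(-51.5,-95,3)"
```

```text
t: 17.95
position: [0.5844, -0.1155, 0.0027]
tcp_rot: [0.101, 0.995, 0.0, -0.0]
force: [0.5, -0.2, 0.1]
width: 0.0471
t: 18.2
position: [0.5853, -0.1156, 0.0027]
tcp_rot: [0.101, 0.995, 0.0, -0.002]
force: [-7.9, 1.0, 7.1]
width: 0.0469
t: 18.45
position: [0.5853, -0.1156, 0.0025]
tcp_rot: [0.101, 0.995, 0.001, -0.004]
force: [-11.9, 1.9, 10.0]
width: 0.0472
nd [-52.3 -95.2] go [-0.0008  0.0003 -0.0005] [ 0.0003 -0.0078 -0.0077] [ 0.58607384 -0.11550792  0.003     ] 18.45
```

```bash
python3 -m inch '[[[0.003,0,0],[0,0,0],0.45],[[0.01,0,0],[0,0,0],0.45],[[0.035,0,0],[0,0,0],0.45],[[0.05,0,-0.05],[0,0,0],0.45],[[0.07,0,-0.11],[0,0,0],0.45]]'
python3 -m inch '[[[0.05,0.02,-0.03],[0,0,0],0.45],[[0.1,0.05,-0.05],[0,0,0],0.45],[[0.12,0.05,-0.05],[0,0,0],0.45],[[0.12,0.05,-0.05],[0,0,0],0.45]]'
python3 - <<'E'
from h import *
f=state("top"); go(-70,-103,6)
cv2.imwrite('pics/i.png',cv2.resize(f['image'][180:255,320:450],None,fx=6,fy=6,interpolation=3))
E
```

```text
t: 19.08
position: [0.5182, -0.1018, 0.1123]
tcp_rot: [0.101, 0.995, 0.0, -0.001]
force: [1.1, -0.1, 0.0]
width: 0.047
t: 19.58
position: [0.4115, -0.0288, 0.1623]
tcp_rot: [0.1, 0.995, -0.0, 0.001]
force: [0.4, -0.8, -0.6]
width: 0.0469
top harmonica_center 0.91 nd [ -26.3 -103.5] [ 609.2 -128.7] [101.4  27.6] 78.5
top stop 0.77 nd [ -37.3 -169.5] [ 585.7 -191.4] [30.6 46.9] 77.9
top stop 0.75 nd [-111.5 -191.4] [ 508.6 -198.5] [31.4 20.8] 3.5
top rail 0.84 nd [-0.8 -1.3] [653.9 -33.3] [427.6  26.9] 78.4
top tin 0.95 nd [-33.4 154.6] [651.9 125.9] [43.5 41. ] 7.6
top tuner 0.77 nd [-131.6 -379.7] [ 452.7 -379.5] [106.5  62.6] 7.6
top scraper 0.73 nd [-282.1  382.9] [451.8 397.8] [163.   18.4] 0.5
top lifter 0.61 nd [48.6  8.4] [704.2 -33.3] [130.5  20.7] 78.3
nd [-238.5  -44. ] go [-0.1691 -0.0576  0.1558] [ 0.0001 -0.0007 -0.0085] [ 0.56637975 -0.11979661  0.006     ] 19.975
```

View pics/i.png

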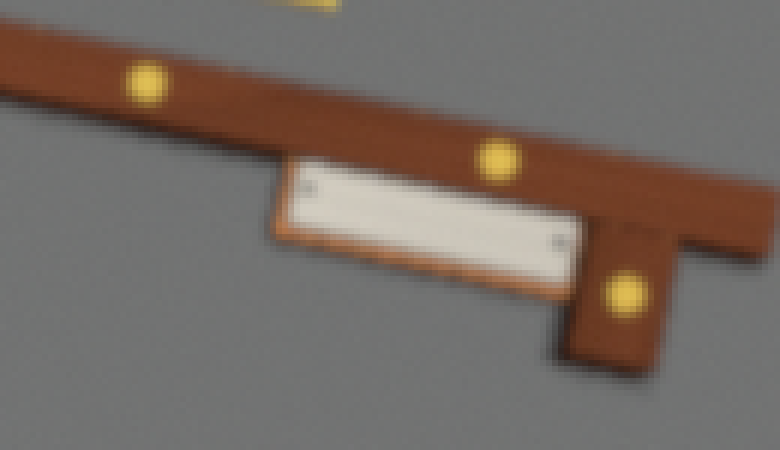

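The picture is unchanged: harmonica against the rail and the block, no gap showing at (290–580,160–215) or (580,220–295). The arm is clear.

```bash
python3 -c "
from workcell import *
print(sign_off())"
```

```text
the job is handed in; nothing more can be done
None
```

The harmonica now lies flush along the rail with its end against the large end block, and I handed the job in at about 20 s of the 61 s allowed. I pushed it square to the rail with two half-open fingers. Then I slid it along the rail with the fingers shut, until the force rose to about 15 N and it stopped moving. A last nudge towards the rail met firm resistance at once (about 12 N), and I backed the arm clear.

- **Fit:** the last top picture shows no visible gap at the rail or the block. The harmonica measures 78.5° against the rail's 78.4°. Its centre is 66 mm from the block's centre, exactly the 51 + 15 mm expected for contact.
- **Other things:** the tin, tuner, scraper and lifter are where they started, within 1–2 mm of measurement noise.
- **Disagreements:** the scene camera placed things a few millimetres differently from the top camera. The networks also gave some wrong labels, such as calling the tin a tuner, which I disregarded. The tool also felt a 5–10 N upward force while pushing, probably friction at the contact; I did not investigate it. It disappeared when I backed off.

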